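# Stack the tiers and hold them pressed on the sprung stand

## Robot

A 6-joint arm with a two-finger parallel gripper is mounted at the origin on the work surface. World frame = base frame: x ahead of the robot, y to its left, z up, the work surface at z = 0. Lengths are in m, angles in degrees, forces in N, time in s.
With the tool pointing down it reaches from about 0.35 to 0.875 m from the base axis. Payload 4.2 kg.
Tool frame: the origin (TCP) lies on the centre line of the jaws, within the pads' length; the fingertips stand 11 mm ahead of it and the grasp point (between the pads) lies 8 mm behind it; z points along the fingers, y is the line along which they close (so a half turn about z gives the same grasp; the last joint's range is limited). The gripper opens to 87 mm and grips with 3 to 60 N. Pads are 19 mm wide; open, the fingers measure 117 mm over their backs; the gripper's body (75 mm by 190 mm) begins 51 mm behind the grasp point.
Start: joints at [89.015, 22.042, 0.453, 0, -68.411, -14.817], TCP at [0.17, 0.601, 0.234] pointing down, gripper open.
Joint ranges: [-179.83, 179.83], [-69.29, 118.12], [-61.27, 80.66], [-181.25, 117.63], [-171.15, -9.14], [-177.46, 177.46]. Speed limits (degrees/s): [159.86, 159.86, 180, 180, 180, 180].

## Interface

Orientations are given as a 3x3 rotation matrix whose columns are the frame's x, y, z axes.
In Python, from station import r gives the robot as it stands.
- The arm moves only by the tool servo_tool, never from a script. Its argument "commands" is a list that holds one entry, the list of rows, each a list of 7 numbers: the closure, from 0 (fully open) to 1 (shut), then the shift along the tool's x, y, z in mm, then the turn, a rotation vector about the tool's x, y, z in rad. In form: [[[claw, x, y, z, ax, ay, az], ...]]. A call has exactly 5 rows; each row is the pose to reach, as a shift and turn from the pose commanded when the call began, along the tool's axes at that moment; what a row does not reach only later rows make up. A row lasts 1/10 s, in which the tool goes at most 50 mm and 8.59 degrees, less where a joint would pass 70% of its speed; a pose out of reach is approached as far as the arm can. A call with a gripper value outside its range is refused whole. The fingers move at their own pace and stop on an object; the grip force is fixed at half the most. Time passes only in rows, so rows that repeat a pose let the fingers close, or fill a call up. It gives the time, the measured TCP pose, the force, the opening and the grip force at its end, in the units of the state.
- r.sense(): the state, without advancing time (a new reading comes with each control period).
- r.capture(name): name is "side" or "top" or "wrist"; returns a dict with "pixels" (384x512x3 uint8, red, green, blue), "camera_matrix" (3x3 intrinsics, pixels), "dist" ([k1, k2, p1, p2, k3] as OpenCV has them; the pictures are not rectified), "R" (3x3) and "t" (3): a world point X has camera coordinates R X + t. Camera axes: x right, y down, z forward; pixel columns grow to the right and rows downward; lengths in m; the calibration is good to about 2 mm. A picture is of the moment at which its call begins. There is no depth.
- r.finish_job(): hands the job in; it is judged then, once.
The state is a dict: "time_s": time; "joints": joint angles; "joint_velocities": joint speeds; "effort": joint torques, N m; "tcp_pos": TCP position; "ee_rot": TCP orientation; "wrist_force": force on the tool from outside, world axes, zero at the start; "moment": the same for the moment, N m; "gripper_width": opening from 0.0 (shut) to 1.0 (fully open); "gripper_force": force on a finger pad.
Only numpy, scipy, OpenCV 4.12 (cv2) and the standard library are available. Lean on these libraries where they do the work, as an engineer would, in place of code of your own. Each camera call takes 0.05 s, during which the arm holds its last target. There are 200 camera calls.

## Task

Build the three-tier trinket stand on the sprung assembly stand: lay the large wooden disc in the middle of its round metal plate, the medium disc on that and the small disc on top, one after the other, flat and each centred on the one below to within 5 mm. Then be my third hand: press down steadily on the small disc so that the sprung plate sinks to about half its travel (about 10 N), never down to its stop, and finish while still holding that push, so that I can drive the screw up from below. Leave the cup, the jar, the tray and the screwdriver where they are.

Things in the scene. Friction and masses are not known exactly. Their poses are not given: they have to be found in the camera images.
- large_center (a point): Turned disc of plain light wood, lying flat on the table, the largest of three: 60 mm across, 18 mm thick, about 45 g, both faces alike. Point at its centre, half-way up (9 mm above its underside); z is its axis.
- medium_center (a point): Turned disc of plain light wood, lying flat on the table, the middle one of three: 48 mm across, 18 mm thick, about 30 g, both faces alike. Point at its centre, half-way up (9 mm above its underside); z is its axis.
- small_center (a point): Turned disc of plain light wood, lying flat on the table, the smallest of three: 36 mm across, 18 mm thick, about 20 g, both faces alike. Point at its centre, half-way up (9 mm above its underside); z is its axis.
- plate_top (a point): Centre of the top face of the assembly stand's round aluminium plate (100 mm across, 10 mm thick, level, marked with a thin engraved ring 68 mm across and a dark hole in the middle), on a steel stem that slides straight down into an aluminium collar (94 mm across, 35 mm high) bolted to the table by a 128 mm flange. Unpressed, the top face is 83 mm above the table. The point sinks with the plate. z is up.
- plate (a joint): How far the sprung plate has been pressed down, in m: 0 = up (unpressed), 0.032 = down on its stop, 0.016 = half-way, when the dark line round its stem goes into the collar. The spring begins to yield at 3.6 N of push and takes 0.4 N more for each mm: 10 N at half-way. The discs' weight alone does not move it.
- cup: Bystander: blue cup, 84 mm across the rim, 105 mm high, upright. Origin at the centre of its underside.
- jar: Bystander: closed glass jar, 48 mm across, 60 mm high, upright. Origin at the centre of its underside.
- tray: Bystander: white divided parts tray, 120 by 180 mm (x, y), 45 mm high. Origin at the centre of its underside.
- screwdriver: Bystander: screwdriver, 190 mm long, lying on the table along its x axis, handle to -x.
There are look-alikes about, which are no part of the job. What is shaped like the part that bears small_center but green or pink is not meant.

How it is judged (in metres and radians):
On the way, in this order (a step that is already met when the one before it is completed fails the run):
1. the large disc lies flat in the middle of the plate, let go (horizontal distance between large_center and plate_top below 0.01 m and z of large_center in the frame of plate_top between 0.006 and 0.012 m and angle between large_center's own z axis and vertical below 0.1 rad and contact force between the fingers and large_disc below 0.1 N), for 0.2 s.
2. the medium disc lies flat and centred on the large one, let go (all of step 1 and horizontal distance between medium_center and large_center below 0.006 m and z of medium_center in the frame of large_center between 0.015 and 0.021 m and angle between medium_center's own z axis and vertical below 0.1 rad and contact force between the fingers and medium_disc below 0.1 N), for 0.2 s.
3. the small disc lies flat and centred on the medium one (horizontal distance between large_center and plate_top below 0.01 m and z of large_center in the frame of plate_top between 0.006 and 0.012 m and angle between each of large_center, medium_center, small_center's own z axis and vertical below 0.1 rad and horizontal distance between medium_center and large_center below 0.006 m and z of medium_center in the frame of large_center between 0.015 and 0.021 m and horizontal distance between small_center and medium_center below 0.006 m and z of small_center in the frame of medium_center between 0.015 and 0.021 m), for 0.2 s.
At the end, for the whole second after the job is handed in: Discs flat on the plate, large, medium, small from below; large within 10 mm of the middle, the others within 6 mm of the one below; fingers press the small disc alone; plate steady 8.5 to 23.5 mm down (spring 7 to 13 N; 6.5 to 14.5 N from large disc to plate) through the last second (all of step 3 and value of joint plate between 0.0085 and 0.0235 m and velocity of joint plate between -0.01 and 0.01 m/s and contact force between small_disc and the fingers above 4 N and contact force between large_disc and plate between 6.5 and 14.5 N and contact force between the fingers and large_disc below 0.1 N and contact force between the fingers and medium_disc below 0.1 N); the arm keeps its last pose, push and grip.
It fails at once if the plate is pushed down to its stop (value of joint plate above 0.031 m).
It fails at once if the cup is disturbed (moved more than 30 mm) (distance of cup from where it was at the start of the episode above 0.03 m).
It fails at once if the glass jar is disturbed (moved more than 30 mm) (distance of jar from where it was at the start of the episode above 0.03 m).
It fails at once if the divided tray is disturbed (moved more than 30 mm) (distance of tray from where it was at the start of the episode above 0.03 m).
It fails at once if the screwdriver is disturbed (moved more than 30 mm) (distance of screwdriver from where it was at the start of the episode above 0.03 m).
It also fails if it takes over 72 s, if anything falls off the work surface, if the arm or the gripper's body presses on something with over 40 N, if the wrist force passes 120 N, or if a joint passes its speed limit or range.

## Working session

There is one attempt and no reset: what is moved stays moved. The work goes in short steps, Python scripts to look and compute and a tool call to move; the robot and the scene stay as the last step left them, time stands still between calls to the robot, and variables do not carry over. Pictures are saved under pics/ and viewed, at most 11 in all, crops included, and the job is handed in when it is done.

Besides the shell and the picture viewer there is one more tool, called after "Emit:" in YAML: its name, and indented under it one key for each argument. servo_tool: Moves the arm, as the interface text tells. Its arguments: {"type":"object","properties":{"commands":{"type":"array","items":{"type":"array","items":{"type":"array","items":{"type":"number"}}}}},"required":["commands"]}

```bash
ls; mkdir -p pics; python3 - <<'E'
from station import r
import cv2,numpy as np
s=r.sense(); print({k:np.round(v,3).tolist() for k,v in s.items()})
for n in("top","side"):
    c=r.capture(n); cv2.imwrite(f"pics/{n}0.png",c["pixels"][:,:,::-1]); np.savez(f"{n}0.npz",**c)
    print(n,np.round(c["camera_matrix"],1).tolist(),np.round(c["dist"],3),np.round(-c["R"].T@c["t"],3),np.round(c["R"],2).tolist())
E
```

```text
pics
{'time_s': 0.0, 'joints': [89.014, 22.09, 0.379, -0.03, -68.409, -14.817], 'joint_velocities': [-0.019, -0.003, 0.095, -0.06, -0.086, 0.067], 'effort': [0.001, -39.066, 18.74, 4.22, 0.011, -0.0], 'tcp_pos': [0.17, 0.601, 0.232], 'ee_rot': [[0.962, -0.273, -0.001], [-0.273, -0.962, -0.002], [0.0, 0.002, -1.0]], 'wrist_force': [-0.552, -1.023, -0.897], 'moment': [0.004, -0.028, -0.022], 'gripper_force': 0.0, 'gripper_width': 0.998}
top [[472.5, 0.0, 260.8], [0.0, 472.5, 193.9], [0.0, 0.0, 1.0]] [-0.15  0.    0.    0.    0.  ] [0.468 0.091 1.412] [[0.01, -1.0, -0.01], [-1.0, -0.01, -0.07], [0.07, 0.01, -1.0]]
side [[397.5, 0.0, 256.9], [0.0, 397.5, 191.2], [0.0, 0.0, 1.0]] [0.034 0.    0.    0.    0.   ] [ 0.068 -0.539  0.703] [[0.79, -0.62, 0.02], [-0.36, -0.49, -0.79], [0.5, 0.62, -0.61]]
```

View pics/top0.png

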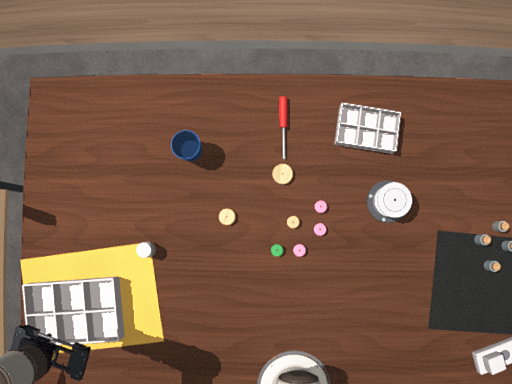

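View pics/side0.png

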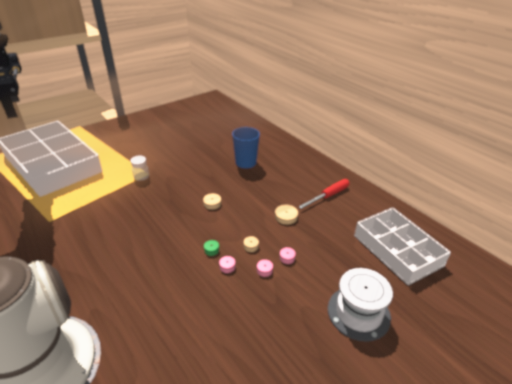

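The top view shows the large disc at (283,174), the medium at (227,217) and the small at (293,222). The look-alikes are pink at (320,207), (320,229) and (299,250), and green at (277,250). The plate is at (394,200). The side view agrees.

```bash
cat > h.py <<'E'
import cv2,numpy as np
def ray(c,uv,z):
    p=cv2.undistortPoints(np.array(uv,float).reshape(-1,1,2),c["camera_matrix"],c["dist"]).reshape(-1,2)
    d=np.c_[p,np.ones(len(p))]@c["R"]; o=-c["R"].T@c["t"]
    return (o+d*((z-o[2])/d[:,2])[:,None])[:,:2]
def blobs(c,lo,hi,amin=20):
    m=cv2.inRange(cv2.cvtColor(c["pixels"],cv2.COLOR_RGB2HSV),lo,hi)
    m=cv2.morphologyEx(m,cv2.MORPH_OPEN,np.ones((3,3)))
    cs,_=cv2.findContours(m,cv2.RETR_EXTERNAL,cv2.CHAIN_APPROX_NONE)
    return [k for k in cs if cv2.contourArea(k)>amin]
def disc(c,k,z):
    """contour -> (centre xy, diameter) on plane z"""
    P=ray(c,cv2.convexHull(k).reshape(-1,2),z).astype(np.float32)
    (x,y),(a,b),_=cv2.fitEllipse(P) if len(P)>5 else cv2.minAreaRect(P)
    return np.round([x,y,a,b],4)
WOOD=((12,60,150),(28,190,255))
def todo(s,xy):
    """world target -> shift in tool axes, mm"""
    d=np.array([*xy,s["tcp_pos"][2]])-s["tcp_pos"]
    return np.round(s["ee_rot"].T@d*1000,1)
E
python3 - <<'E'
from h import *
for n in("top","side"):
    c=dict(np.load(n+"0.npz"))
    for k in blobs(c,*WOOD):
        u=k.reshape(-1,2).mean(0)
        hs=cv2.cvtColor(c["pixels"],cv2.COLOR_RGB2HSV)[int(u[1]),int(u[0])]
        print(n,np.round(u,1),cv2.contourArea(k),hs,disc(c,k,0.018))
    if n=="top":
      for k in blobs(c,(0,0,170),(179,50,255)): print("white",k.reshape(-1,2).mean(0).round(1),cv2.contourArea(k),disc(c,k,.083))
E
```

```text
top [496.1 266.3] 37.5 [ 14 109 222] [ 0.3559 -0.6201  0.0232  0.0252]
top [103.7 292.3] 6084.0 [ 15   2 254] [0.2718 0.5885 0.3349 0.5158]
top [486.5 239.2] 42.0 [ 15 110 223] [ 0.4385 -0.589   0.0241  0.0259]
top [504.9 225.7] 38.5 [ 14 111 218] [ 0.4797 -0.6506  0.0239  0.0253]
top [292.5 221.5] 110.0 [ 18  99 235] [0.4918 0.0053 0.0364 0.0388]
top [227.8 216.5] 124.5 [ 19  98 240] [0.506  0.1994 0.0449 0.0497]
top [  1.3 271.8] 415.5 [ 17  90 172] [0.3374 0.907  0.0261 0.5692]
top [281.9 173.4] 302.0 [ 21  86 248] [0.6343 0.0369 0.0609 0.0627]
top [332.9   9. ] 51.0 [ 12  83 156] [ 1.1564 -0.1223  0.0282  0.0597]
white [285.4 368.9] 730.0 [0.0749 0.0214 0.079  0.1547]
white [494.9 357.6] 568.5 [ 0.0951 -0.5903  0.0937  0.1402]
white [ 48.9 322.1] 239.0 [0.2067 0.7183 0.0538 0.1304]
white [109.4 322.9] 378.0 [0.1986 0.5279 0.0499 0.107 ]
white [ 47.9 296.3] 278.5 [0.2632 0.7149 0.0449 0.1007]
white [ 38.  283.8] 29.0 [0.302  0.746  0.0119 0.0506]
white [ 76.5 304. ] 731.0 [0.2405 0.6346 0.0937 0.1928]
white [104.1 290.1] 427.5 [0.2862 0.5483 0.0876 0.1028]
white [143.4 249.4] 162.0 [0.4081 0.4309 0.0422 0.0429]
white [392.9 199.8] 996.0 [ 0.554  -0.2773  0.0994  0.1105]
white [389.1 141.8] 231.5 [ 0.7218 -0.2689  0.0567  0.0578]
white [370.  138.8] 237.5 [ 0.7309 -0.2129  0.0568  0.0631]
white [390.9 123.5] 227.0 [ 0.775  -0.2754  0.0515  0.0776]
white [372.1 120.7] 225.5 [ 0.7813 -0.2195  0.0552  0.0616]
white [352.6 126.4] 429.5 [ 0.764  -0.1625  0.0552  0.1182]
white [338.5 123.5] 67.0 [ 0.7728 -0.1228  0.0114  0.1169]
side [250.5 242.2] 169.0 [ 20  88 247] [0.4907 0.004  0.0386 0.0513]
side [286.1 212.5] 337.0 [ 21  86 248] [0.6332 0.0356 0.064  0.0784]
side [211.7 199.2] 213.5 [ 21  84 250] [0.5053 0.1993 0.0524 0.0675]
side [337.7  87.6] 62767.0 [ 14  89 183] [-0.4645 -1.4101  0.9792  2.6188]
side [ 69.9 119.1] 12372.0 [ 15  95 174] [0.5898 1.4796 0.6859 2.3982]
```

Emit:
servo_tool:
  commands:
    - [[0,40,27.7,0,0,0,0],[0,80,55.5,0,0,0,0],[0,120,83,0,0,0,0],[0,160,111,0,0,0,0],[0,200,138.5,0,0,0,0]]

```text
time_s: 0.6
tcp_pos: [0.3256, 0.4117, 0.2333]
ee_rot: [[0.962, -0.272, -0.0], [-0.272, -0.962, -0.001], [-0.0, 0.001, -1.0]]
wrist_force: [0.9, 0.6, 0.3]
gripper_width: 1.003
gripper_force: 0.0
```

Emit:
servo_tool:
  commands:
    - [[0,40,27.7,0,0,0,0],[0,80,55.5,0,0,0,0],[0,120,83,0,0,0,0],[0,160,111,0,0,0,0],[0,200,138.5,0,0,0,0]]

```text
time_s: 1.1
tcp_pos: [0.4803, 0.2241, 0.2334]
ee_rot: [[0.962, -0.272, -0.0], [-0.272, -0.962, -0.0], [-0.0, 0.0, -1.0]]
wrist_force: [0.9, 0.7, -0.2]
gripper_width: 0.998
gripper_force: 0.0
```

Emit:
servo_tool:
  commands:
    - [[0,40,27.7,0,0,0,0],[0,80,55.5,0,0,0,0],[0,120,83,0,0,0,0],[0,160,111,0,0,0,0],[0,200,138.5,0,0,0,0]]

```text
time_s: 1.6
tcp_pos: [0.6351, 0.0364, 0.233]
ee_rot: [[0.962, -0.272, -0.001], [-0.272, -0.962, -0.0], [-0.001, 0.0, -1.0]]
wrist_force: [0.2, 1.0, 0.6]
gripper_width: 1.002
gripper_force: 0.0
```

```bash
python3 - <<'E'
from station import r
from h import *
c=r.capture("wrist"); s=r.sense(); np.savez("w1.npz",**c); cv2.imwrite("pics/w1.png",c["pixels"][:,:,::-1])
print(s["time_s"],s["tcp_pos"],np.round(s["ee_rot"],4).tolist(),s["joints"])
print(np.round(c["camera_matrix"],1).tolist(),c["dist"],-c["R"].T@c["t"])
for k in blobs(c,*WOOD,200): d=disc(c,k,.018); print(k.reshape(-1,2).mean(0),d,todo(s,d[:2]))
E
```

```text
1.65 [0.63880108 0.03116588 0.23217971] [[0.9607, -0.2775, 0.0005], [-0.2775, -0.9607, -0.0027], [0.0013, 0.0025, -1.0]] [ 17.33783635  23.50546513   2.46655419   0.16972414 -68.97861208
  56.49267321]
[[270.2, 0.0, 257.8], [0.0, 270.2, 193.0], [0.0, 0.0, 1.0]] [0.02133689 0.         0.         0.         0.        ] [0.71274013 0.01376405 0.38385922]
[243.87265918 305.35955056] [0.4268 0.1223 0.0578 0.1156] [-229.   -28.7   -0.4]
[322.79545455 304.85227273] [3.991e-01 3.000e-04 4.500e-02 1.137e-01] [-221.7   96.2   -0. ]
[183.35897436 296.85897436] [0.4791 0.1921 0.0362 0.1122] [-198.1 -110.3   -0.5]
[313.13445378 233.81512605] [ 0.5086 -0.0055  0.0457  0.0743] [-114.9   71.4    0. ]
[255.32568807 242.60856269] [0.5213 0.0649 0.0943 0.2072] [-122.2    0.2   -0.2]
[434.72653061 131.73469388] [ 0.6217 -0.1999  0.0272  0.106 ] [ 47.7 226.7   0.6]
[224.17388793 179.42056615] [0.6262 0.1073 0.2196 0.3778] [-33.2 -69.6  -0.2]
[318.44892473 122.66666667] [ 0.6791 -0.0572  0.0396  0.1831] [63.2 73.7  0.3]
[116.50549451 101.18681319] [0.771  0.1836 0.0168 0.1172] [  84.7 -183.1   -0.3]
[298.
[... 205 characters left out ...]
193 ] [  58.4 -142.1   -0.3]
[398.32        73.54222222] [ 0.7074 -0.1609  0.0408  0.0844] [119.2 165.5   0.6]
[78.50184049 72.5398773 ] [0.8129 0.215  0.0568 0.2279] [ 116.3 -224.9   -0.4]
[290.33833333  71.60833333] [ 0.7448 -0.0425  0.0478  0.1513] [122.3  41.4   0.3]
[174.85686275  63.31176471] [0.7925 0.0948 0.0579 0.1139] [ 1.300e+02 -1.038e+02 -1.000e-01]
[307.49677419  40.13548387] [ 0.7737 -0.0652  0.0149  0.0785] [156.3  55.2   0.3]
[88.70769231 25.41538462] [0.857  0.1793 0.0159 0.0473] [ 168.5 -202.9   -0.3]
[285.1299435   26.37853107] [ 0.7912 -0.0441  0.0409  0.1285] [167.3  30.    0.3]
[150.58271605  19.66419753] [0.8443 0.1075 0.0309 0.1367] [ 1.763e+02 -1.304e+02 -1.000e-01]
```

View pics/w1.png

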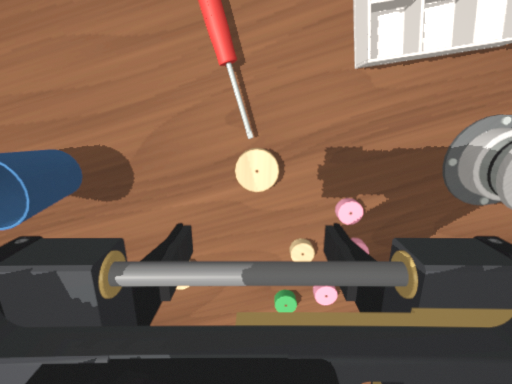

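The wrist view shows the large disc at (257,170) with a dark centre mark, the small disc at (302,250), and the screwdriver tip at (252,135). The wood mask is picking up the table, so I'll tighten it.

```bash
sed -i 's/^WOOD=.*/WOOD=((15,40,200),(30,140,255))/' h.py; python3 - <<'E'
from station import r
from h import *
c0=dict(np.load("w1.npz")); hs=cv2.cvtColor(c0["pixels"],cv2.COLOR_RGB2HSV); print(hs[165,250],hs[160,262],hs[250,300],hs[200,150])
c=r.capture("wrist"); s=r.sense(); print(s["time_s"],s["tcp_pos"],-c["R"].T@c["t"])
for c in (c0,c):
  for k in blobs(c,*WOOD,100): d=disc(c,k,.018); print(k.reshape(-1,2).mean(0),d,todo(s,d[:2]))
print("side check (base)",ray(c,[[257,170.5]],.018))
c=r.capture("top")
for k in blobs(c,(0,0,170),(179,50,255),400): print("white",k.reshape(-1,2).mean(0).round(1),cv2.contourArea(k),disc(c,k,.083))
for k in blobs(c,(150,50,120),(179,200,255))+blobs(c,(45,100,60),(80,255,255)): print("lookalike",disc(c,k,.018))
E
```

```text
[ 25  59 255] [ 30  48 255] [ 26  57 255] [ 12 130 147]
1.7 [0.63658559 0.03364416 0.23169662] [0.71611231 0.00856313 0.38316492]
[300.98571429 251.78571429] [0.4953 0.007  0.0355 0.0421] [-128.3   64.9    0.3]
[256.30578512 170.19834711] [0.6358 0.0376 0.0599 0.0604] [-1.9 -3.6 -0. ]
[298.67692308 253.63076923] [0.4972 0.0067 0.032  0.0408] [-126.4   64.7    0.3]
[253.08333333 174.05833333] [0.636  0.0375 0.0598 0.0603] [-1.6 -3.5 -0. ]
side check (base) [[0.64007802 0.03085219]]
white [271.2 371.6] 1760.5 [0.0291 0.071  0.1838 0.2475]
white [253.2 320.8] 2630.0 [0.2067 0.1163 0.168  0.2046]
white [223.8 214.8] 6224.0 [0.5091 0.207  0.1843 0.5896]
white [259.7 147.8] 1197.0 [0.701  0.1    0.1284 0.1401]
lookalike [ 0.4083 -0.0138  0.0373  0.038 ]
lookalike [ 0.4702 -0.0745  0.0328  0.0353]
lookalike [ 0.5381 -0.0762  0.0348  0.0389]
lookalike [0.408  0.0521 0.0355 0.0365]
```

Emit:
servo_tool:
  commands:
    - [[0,0,-1,48,0,0,0],[0,0,-1,96,0,0,0],[0,0,-1,140,0,0,0],[0,0,-1,160,0,0,0],[0,0,-1,160,0,0,0]]

```text
time_s: 2.25
tcp_pos: [0.6313, 0.0394, 0.0695]
ee_rot: [[0.962, -0.272, -0.009], [-0.272, -0.962, -0.002], [-0.008, 0.004, -1.0]]
wrist_force: [-0.5, 0.1, 0.9]
gripper_width: 1.003
gripper_force: 0.0
```

```bash
python3 - <<'E'
from station import r
from h import *
c=r.capture("wrist"); s=r.sense(); print(s["time_s"],s["tcp_pos"],np.round(s["ee_rot"],4).tolist())
for k in blobs(c,*WOOD,100): d=disc(c,k,.018); print(k.reshape(-1,2).mean(0),d,todo(s,d[:2]))
print(todo(s,(.6355,.0375)))
E
```

```text
2.3 [0.63340637 0.03969284 0.07230585] [[0.9626, -0.271, -0.0034], [-0.271, -0.9626, -0.0012], [-0.0029, 0.0021, -1.0]]
[286.70930233 209.5       ] [0.6288 0.0151 0.009  0.0372] [ 2.2 24.9  0. ]
[227.37234043 200.59574468] [0.6484 0.0579 0.0109 0.0344] [  9.5 -21.6  -0.1]
[264.13333333 205.21818182] [0.6369 0.0313 0.0265 0.0621] [ 5.6  7.1 -0. ]
[ 2.6  1.5 -0. ]
```

Emit:
servo_tool:
  commands:
    - [[0,2.5,1.5,20,0,0,0],[0,2.5,1.5,38,0,0,0],[0,2.5,1.5,50,0,0,0],[0,2.5,1.5,57,0,0,0],[0,2.5,1.5,57,0,0,0]]

```text
time_s: 2.8
tcp_pos: [0.6367, 0.0372, 0.0167]
ee_rot: [[0.962, -0.272, 0.0], [-0.272, -0.962, -0.0], [0.0, 0.0, -1.0]]
wrist_force: [-0.3, 0.5, 0.4]
gripper_width: 1.002
gripper_force: 0.0
```

Emit:
servo_tool:
  commands:
    - [[0.5,0,0,0,0,0,0],[1,0,0,0,0,0,0],[1,0,0,0,0,0,0],[1,0,0,0,0,0,0],[1,0,0,0,0,0,0]]

```text
time_s: 3.3
tcp_pos: [0.6368, 0.0371, 0.017]
ee_rot: [[0.962, -0.272, 0.001], [-0.272, -0.962, 0.0], [0.001, -0.0, -1.0]]
wrist_force: [0.1, 0.3, 2.2]
gripper_width: 0.679
gripper_force: 30.0
```

Emit:
servo_tool:
  commands:
    - [[1,0,0,-30,0,0,0],[1,0,0,-75,0,0,0],[1,0,0,-125,0,0,0],[1,1,30,-165,0,0,0],[1,2,70,-190,0,0,0]]

```text
time_s: 3.8
tcp_pos: [0.6209, -0.0302, 0.2106]
ee_rot: [[0.963, -0.269, 0.006], [-0.269, -0.963, 0.001], [0.006, -0.002, -1.0]]
wrist_force: [0.2, -0.0, -0.6]
gripper_width: 0.682
gripper_force: 30.0
```

Emit:
servo_tool:
  commands:
    - [[1,1,49,-5,0,0,0],[1,2,98,-10,0,0,0],[1,3,147,-10,0,0,0],[1,4,196,-10,0,0,0],[1,5,232,-10,0,0,0]]

```text
time_s: 4.3
tcp_pos: [0.5597, -0.2579, 0.2165]
ee_rot: [[0.962, -0.274, -0.0], [-0.274, -0.962, 0.0], [-0.0, 0.0, -1.0]]
wrist_force: [0.5, 0.8, -0.8]
gripper_width: 0.68
gripper_force: 30.0
```

Emit:
servo_tool:
  commands:
    - [[1,0,18,0,0,0,0],[1,0,24,0,0,0,0],[1,0,24,0,0,0,0],[1,0,24,0,0,0,0],[1,0,24,0,0,0,0]]

```text
time_s: 4.8
tcp_pos: [0.555, -0.2773, 0.2166]
ee_rot: [[0.963, -0.271, 0.0], [-0.271, -0.963, 0.0], [0.0, -0.0, -1.0]]
wrist_force: [0.3, 0.5, -0.4]
gripper_width: 0.676
gripper_force: 30.0
```

```bash
python3 - <<'E'
from station import r
from h import *
c=r.capture("wrist"); s=r.sense(); np.savez("w2.npz",**c); cv2.imwrite("pics/w2.png",c["pixels"][:,:,::-1])
print(s["time_s"],s["tcp_pos"],s["gripper_width"],np.round(s["wrist_force"],1))
E
```

```text
4.85 [ 0.55503704 -0.2773985   0.21659633] 0.6780190694862928 [ 0.8  0.4 -1. ]
```

View pics/w2.png

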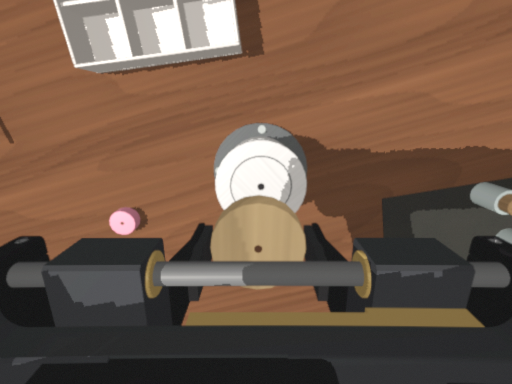

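The plate's centre hole is at (261,186) and the held disc's top hole is at (258,249). I'll cast both through the calibration.

```bash
cat >> h.py <<'E'
def dark(c,u,v,w=6):
    """subpixel centre of a small dark spot near (u,v)"""
    g=cv2.cvtColor(c["pixels"],cv2.COLOR_RGB2GRAY)[v-w:v+w+1,u-w:u+w+1].astype(float)
    g=np.clip(np.median(g)*.75-g,0,None); y,x=np.mgrid[v-w:v+w+1,u-w:u+w+1]
    return np.array([(g*x).sum(),(g*y).sum()])/g.sum()
E
python3 - <<'E'
from h import *; from station import r
c=dict(np.load("w2.npz")); s=r.sense()
p,q=dark(c,261,186),dark(c,258,249); P=ray(c,[p],.083)[0];Q=ray(c,[q],s["tcp_pos"][2]+.001)[0]
print(p,q,"plate",P,"held",Q,"tool shift plate",todo(s,P),"held vs tcp",todo(s,Q),s["tcp_pos"])
c=dict(np.load("top0.npz")); q=dark(c,394,200,3); print(q,ray(c,[q],.083))
E
```

```text
[260.56223789 186.28571429] [257.82513895 248.54595981] plate [ 0.55507052 -0.28104706] held [ 0.55367606 -0.27756201] tool shift plate [ 1.   3.5 -0. ] held vs tcp [-1.3  0.5 -0. ] [ 0.55503704 -0.2773985   0.21659633]
[394.53376206 199.44694534] [[ 0.55453182 -0.28189556]]
```

Emit:
servo_tool:
  commands:
    - [[1,2.3,3.2,35,0,0,0],[1,2.3,3.2,70,0,0,0],[1,2.3,3.2,95,0,0,0],[1,2.3,3.2,105,0,0,0],[1,2.3,3.2,110,0,0,0]]

```text
time_s: 5.35
tcp_pos: [0.5561, -0.2817, 0.1058]
ee_rot: [[0.963, -0.271, -0.001], [-0.271, -0.963, -0.0], [-0.001, 0.0, -1.0]]
wrist_force: [0.0, 0.3, 0.0]
gripper_width: 0.682
gripper_force: 30.0
```

Emit:
servo_tool:
  commands:
    - [[1,0,0,3,0,0,0],[1,0,0,5,0,0,0],[1,0,0,5.5,0,0,0],[1,0,0,5.5,0,0,0],[1,0,0,5.5,0,0,0]]

```text
time_s: 5.85
tcp_pos: [0.5562, -0.2824, 0.1017]
ee_rot: [[0.962, -0.272, 0.001], [-0.272, -0.962, -0.0], [0.001, 0.0, -1.0]]
wrist_force: [-0.2, 0.4, 0.0]
gripper_width: 0.678
gripper_force: 30.0
```

Emit:
servo_tool:
  commands:
    - [[1,0,0,1.2,0,0,0],[1,0,0,1.2,0,0,0],[0.6,0,0,1.2,0,0,0],[0.2,0,0,1.2,0,0,0],[0,0,0,1.2,0,0,0]]

```text
time_s: 6.35
tcp_pos: [0.556, -0.2823, 0.0999]
ee_rot: [[0.962, -0.272, 0.0], [-0.272, -0.962, -0.0], [0.0, 0.0, -1.0]]
wrist_force: [0.4, -0.6, 0.4]
gripper_width: 0.787
gripper_force: 0.0
```

Emit:
servo_tool:
  commands:
    - [[0,0,0,1.2,0,0,0],[0,0,0,-10,0,0,0],[0,0,0,-40,0,0,0],[0,0,0,-85,0,0,0],[0,0,0,-115,0,0,0]]

```text
time_s: 6.85
tcp_pos: [0.5568, -0.2828, 0.2189]
ee_rot: [[0.962, -0.272, 0.004], [-0.272, -0.962, -0.002], [0.004, 0.001, -1.0]]
wrist_force: [1.2, 0.5, 1.1]
gripper_width: 0.996
gripper_force: 0.0
```

```bash
python3 - <<'E'
from h import *; from station import r
c=r.capture("wrist"); s=r.sense(); np.savez("w3.npz",**c); print(s["time_s"],s["tcp_pos"],s["gripper_width"])
ks=[k for k in blobs(c,*WOOD,800) if 150<k.reshape(-1,2).mean(0)[1]<280]
for k in ks: print(k.reshape(-1,2).mean(0),disc(c,k,.101))
E
```

```text
6.9 [ 0.55908202 -0.28395359  0.22456303] 0.9985276741793654
[255.63580247 191.83333333] [ 0.5554 -0.2816  0.0569  0.0592]
```

Emit:
servo_tool:
  commands:
    - [[0,-18,-45,0,0,0,0],[0,-36,-90,0,0,0,0],[0,-54,-135,0,0,0,0],[0,-72,-180,0,0,0,0],[0,-90,-224.5,0,0,0,0]]

```text
time_s: 7.4
tcp_pos: [0.53, -0.04, 0.2157]
ee_rot: [[0.962, -0.272, 0.001], [-0.272, -0.962, 0.0], [0.001, -0.0, -1.0]]
wrist_force: [1.9, 0.1, -0.7]
gripper_width: 0.999
gripper_force: 0.0
```

Emit:
servo_tool:
  commands:
    - [[0,-18,-45,0,0,0,0],[0,-36,-90,0,0,0,0],[0,-54,-135,0,0,0,0],[0,-72,-180,0,0,0,0],[0,-90,-224.5,0,0,0,0]]

```text
time_s: 7.9
tcp_pos: [0.5045, 0.2008, 0.2158]
ee_rot: [[0.962, -0.272, 0.001], [-0.272, -0.962, 0.001], [0.001, -0.001, -1.0]]
wrist_force: [0.3, 0.3, 0.5]
gripper_width: 1.002
gripper_force: 0.0
```

Emit:
servo_tool:
  commands:
    - [[0,0,0,20,0,0,0],[0,0,0,50,0,0,0],[0,0,0,70,0,0,0],[0,0,0,70,0,0,0],[0,0,0,70,0,0,0]]

```text
time_s: 8.4
tcp_pos: [0.5055, 0.1989, 0.1457]
ee_rot: [[0.962, -0.272, 0.001], [-0.272, -0.962, 0.0], [0.001, -0.0, -1.0]]
wrist_force: [-0.1, -0.7, 1.1]
gripper_width: 1.003
gripper_force: 0.0
```

```bash
python3 - <<'E'
from h import *; from station import r
c=r.capture("wrist"); s=r.sense(); np.savez("w4.npz",**c); cv2.imwrite("pics/w4.png",c["pixels"][:,:,::-1]); print(s["time_s"],s["tcp_pos"],s["gripper_width"])
for k in blobs(c,*WOOD,200): d=disc(c,k,.018);print(k.reshape(-1,2).mean(0),d,todo(s,d[:2]))
E
```

```text
8.45 [0.5059465  0.19915033 0.14635325] 1.0004538003951484
[254.20967742 187.01612903] [0.5076 0.2016 0.0475 0.0484] [ 0.9 -2.8  0. ]
[438.85840708 147.05309735] [0.4971 0.0092 0.0292 0.0466] [ 43.2 185.2  -0.2]
```

View pics/w4.png

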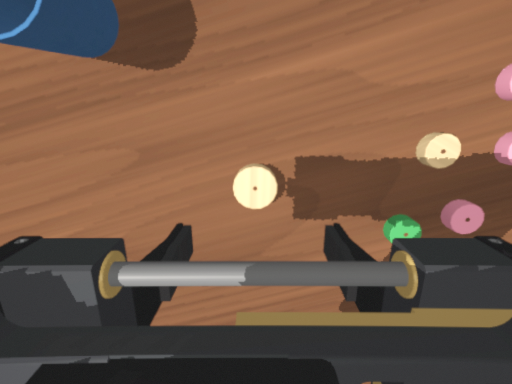

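The medium disc is at (255,187), measured 47.5 by 48.4 mm. Descending onto it and gripping.

Emit:
servo_tool:
  commands:
    - [[0,1,-2.5,35,0,0,0],[0,1,-2.5,75,0,0,0],[0,1,-2.5,110,0,0,0],[0,1,-2.5,125,0,0,0],[0,1,-2.5,129,0,0,0]]

```text
time_s: 8.95
tcp_pos: [0.5068, 0.2007, 0.0153]
ee_rot: [[0.962, -0.272, -0.001], [-0.272, -0.962, -0.001], [-0.001, 0.001, -1.0]]
wrist_force: [0.9, -0.6, 0.3]
gripper_width: 1.004
gripper_force: 0.0
```

Emit:
servo_tool:
  commands:
    - [[0,0,0,0,0,0,0],[1,0,0,0,0,0,0],[1,0,0,0,0,0,0],[1,0,0,0,0,0,0],[1,0,0,0,0,0,0]]

```text
time_s: 9.45
tcp_pos: [0.5069, 0.2012, 0.0166]
ee_rot: [[0.962, -0.272, 0.001], [-0.272, -0.962, 0.001], [0.001, -0.001, -1.0]]
wrist_force: [-0.9, -0.3, 0.6]
gripper_width: 0.717
gripper_force: 0.0
```

Emit:
servo_tool:
  commands:
    - [[1,0,0,0,0,0,0],[1,0,0,0,0,0,0],[1,0,0,0,0,0,0],[1,0,0,0,0,0,0],[1,0,0,0,0,0,0]]

```text
time_s: 9.95
tcp_pos: [0.5067, 0.201, 0.016]
ee_rot: [[0.962, -0.272, 0.0], [-0.272, -0.962, 0.0], [0.0, -0.0, -1.0]]
wrist_force: [-0.7, -0.3, 2.0]
gripper_width: 0.543
gripper_force: 30.0
```

Emit:
servo_tool:
  commands:
    - [[1,0,0,-30,0,0,0],[1,0,0,-75,0,0,0],[1,0,0,-125,0,0,0],[1,8.5,21.3,-170,0,0,0],[1,24.5,61.3,-195,0,0,0]]

```text
time_s: 10.45
tcp_pos: [0.5151, 0.137, 0.2148]
ee_rot: [[0.963, -0.268, 0.007], [-0.268, -0.963, 0.003], [0.005, -0.005, -1.0]]
wrist_force: [2.0, -0.7, -0.7]
gripper_width: 0.541
gripper_force: 30.0
```

Emit:
servo_tool:
  commands:
    - [[1,18,45,-5,0,0,0],[1,36,90,-5,0,0,0],[1,54,135,-5,0,0,0],[1,72,180,-5,0,0,0],[1,90,225,-5,0,0,0]]

```text
time_s: 10.95
tcp_pos: [0.5384, -0.1074, 0.2156]
ee_rot: [[0.962, -0.272, -0.0], [-0.272, -0.962, 0.0], [-0.0, -0.0, -1.0]]
wrist_force: [1.2, 0.8, -1.5]
gripper_width: 0.542
gripper_force: 30.0
```

Emit:
servo_tool:
  commands:
    - [[1,18,45,0,0,0,0],[1,36,90,0,0,0,0],[1,50,130,0,0,0,0],[1,60,155,0,0,0,0],[1,64,165,0,0,0,0]]

```text
time_s: 11.45
tcp_pos: [0.5549, -0.2842, 0.2146]
ee_rot: [[0.961, -0.275, -0.001], [-0.275, -0.961, 0.0], [-0.001, 0.0, -1.0]]
wrist_force: [0.8, -0.3, -0.7]
gripper_width: 0.543
gripper_force: 30.0
```

Emit:
servo_tool:
  commands:
    - [[1,0,0,0,0,0,0],[1,0,0,0,0,0,0],[1,0,0,0,0,0,0],[1,0,0,0,0,0,0],[1,0,0,0,0,0,0]]

```text
time_s: 11.95
tcp_pos: [0.5557, -0.2808, 0.216]
ee_rot: [[0.963, -0.271, 0.0], [-0.271, -0.963, 0.0], [0.0, -0.0, -1.0]]
wrist_force: [-0.6, -0.0, -0.6]
gripper_width: 0.542
gripper_force: 30.0
```

```bash
python3 - <<'E'
from h import *; from station import r
c=r.capture("wrist"); s=r.sense(); np.savez("w5.npz",**c); cv2.imwrite("pics/w5.png",c["pixels"][:,:,::-1]); print(s["time_s"],s["tcp_pos"],s["gripper_width"])
E
```

```text
12.0 [ 0.5556308  -0.28095683  0.21601399] 0.5452521079406673
```

View pics/w5.png

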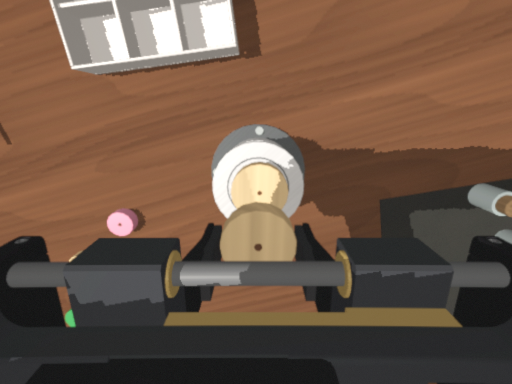

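The large disc sits inside the engraved ring with its hole at (259,193). The held medium disc's hole is at (258,247).

```bash
python3 - <<'E'
from h import *; from station import r
c=dict(np.load("w5.npz")); s=r.sense()
p,q=dark(c,259,193,4),dark(c,258,247,6); P=ray(c,[p],.101)[0];Q=ray(c,[q],s["tcp_pos"][2]+.002)[0]
print(p,q,P,Q,"shift",todo(s,P)-todo(s,Q),"held vs tcp",todo(s,Q))
E
```

```text
[259.18053198 192.66779853] [257.7851126  246.82379233] [ 0.55459683 -0.28250766] [ 0.55592928 -0.281415  ] shift [-1.   1.4 -0. ] held vs tcp [0.4 0.4 0. ]
```

Emit:
servo_tool:
  commands:
    - [[1,-1,1.4,30,0,0,0],[1,-1,1.4,60,0,0,0],[1,-1,1.4,82,0,0,0],[1,-1,1.4,92,0,0,0],[1,-1,1.4,95,0,0,0]]

```text
time_s: 12.5
tcp_pos: [0.5538, -0.2825, 0.1198]
ee_rot: [[0.962, -0.272, -0.002], [-0.272, -0.962, 0.0], [-0.002, 0.0, -1.0]]
wrist_force: [-0.6, 0.7, 0.2]
gripper_width: 0.543
gripper_force: 30.0
```

Emit:
servo_tool:
  commands:
    - [[1,0,0,2,0,0,0],[1,0,0,3,0,0,0],[1,0,0,3,0,0,0],[1,0,0,3,0,0,0],[1,0,0,3,0,0,0]]

```text
time_s: 13.0
tcp_pos: [0.5544, -0.2829, 0.1183]
ee_rot: [[0.962, -0.272, 0.001], [-0.272, -0.962, -0.0], [0.001, -0.0, -1.0]]
wrist_force: [-0.4, -0.3, -1.0]
gripper_width: 0.542
gripper_force: 30.0
```

Emit:
servo_tool:
  commands:
    - [[1,0,0,0.8,0,0,0],[1,0,0,0.8,0,0,0],[0.7,0,0,0.8,0,0,0],[0.4,0,0,0.8,0,0,0],[0,0,0,0.8,0,0,0]]

```text
time_s: 13.5
tcp_pos: [0.5541, -0.2828, 0.1169]
ee_rot: [[0.962, -0.272, -0.0], [-0.272, -0.962, -0.0], [0.0, 0.0, -1.0]]
wrist_force: [-0.5, -1.0, -0.2]
gripper_width: 0.624
gripper_force: 0.0
```

Emit:
servo_tool:
  commands:
    - [[0,0,0,0.8,0,0,0],[0,0,0,-10,0,0,0],[0,0,0,-40,0,0,0],[0,0,0,-80,0,0,0],[0,0,0,-99,0,0,0]]

```text
time_s: 14.0
tcp_pos: [0.5557, -0.2836, 0.2209]
ee_rot: [[0.962, -0.272, 0.006], [-0.272, -0.962, -0.003], [0.007, 0.001, -1.0]]
wrist_force: [0.5, -0.5, 0.7]
gripper_width: 0.982
gripper_force: 0.0
```

```bash
python3 - <<'E'
from h import *; from station import r
c=r.capture("wrist"); s=r.sense(); np.savez("w6.npz",**c); cv2.imwrite("pics/w6.png",c["pixels"][100:300,100:400,::-1]); print(s["time_s"],s["tcp_pos"],s["gripper_width"])
ks=[k for k in blobs(c,*WOOD,200) if 150<k.reshape(-1,2).mean(0)[1]<280]
for k in ks: print(k.reshape(-1,2).mean(0),disc(c,k,.119))
E
```

```text
14.05 [ 0.5566958  -0.28412409  0.22353806] 0.9864108536341917
[252.50236967 186.49763033] [ 0.5616 -0.2802  0.0449  0.0566]
```

View pics/w6.png

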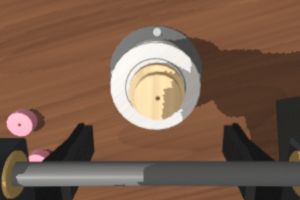

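The medium disc lies on the large one, with its hole near full-image (257,199). Next is the small disc, with the fingers partly closed to clear the pink disc.

Emit:
servo_tool:
  commands:
    - [[0,-22,-43,0,0,0,0],[0.1,-44,-86,0,0,0,0],[0.3,-66,-129,0,0,0,0],[0.3,-88,-172,0,0,0,0],[0.3,-110,-215,0,0,0,0]]

```text
time_s: 14.55
tcp_pos: [0.5063, -0.0444, 0.2167]
ee_rot: [[0.962, -0.273, 0.001], [-0.273, -0.962, 0.0], [0.001, -0.0, -1.0]]
wrist_force: [1.7, 1.4, 0.6]
gripper_width: 0.744
gripper_force: 0.0
```

Emit:
servo_tool:
  commands:
    - [[0.3,-20,-38,10,0,0,0],[0.3,-26,-47,40,0,0,0],[0.3,-26,-47,70,0,0,0],[0.3,-26,-47,70,0,0,0],[0.3,-26,-47,70,0,0,0]]

```text
time_s: 15.05
tcp_pos: [0.4951, 0.0062, 0.1467]
ee_rot: [[0.962, -0.272, 0.0], [-0.272, -0.962, -0.001], [0.001, 0.001, -1.0]]
wrist_force: [0.5, 0.4, -0.3]
gripper_width: 0.701
gripper_force: 0.0
```

```bash
python3 - <<'E'
from h import *; from station import r
c=r.capture("wrist"); s=r.sense(); np.savez("w7.npz",**c); cv2.imwrite("pics/w7.png",c["pixels"][:,:,::-1]); print(s["time_s"],s["tcp_pos"],s["gripper_width"])
for k in blobs(c,*WOOD,200): d=disc(c,k,.018);print(k.reshape(-1,2).mean(0),d,todo(s,d[:2]))
E
```

```text
15.1 [0.49579994 0.00621271 0.14746926] 0.7026992572292886
[257.78494624 189.79569892] [0.4933 0.0062 0.0357 0.0368] [-2.4  0.7 -0. ]
```

View pics/w7.png

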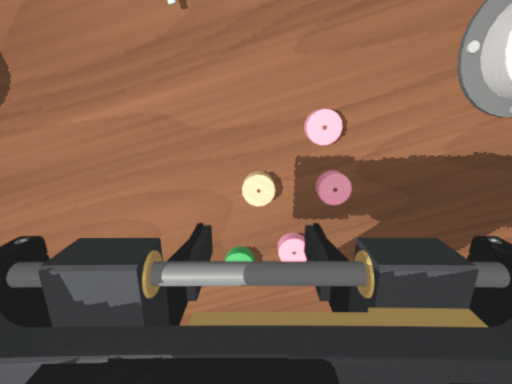

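The small disc is at (258,190), and the nearest pink at (334,188) leaves enough room. Descending.

Emit:
servo_tool:
  commands:
    - [[0.3,-2,0.5,35,0,0,0],[0.3,-2,0.5,75,0,0,0],[0.3,-2,0.5,110,0,0,0],[0.3,-2,0.5,125,0,0,0],[0.3,-2,0.5,129.5,0,0,0]]

```text
time_s: 15.6
tcp_pos: [0.4931, 0.0059, 0.0161]
ee_rot: [[0.962, -0.273, -0.0], [-0.273, -0.962, -0.0], [-0.0, 0.001, -1.0]]
wrist_force: [-0.6, -1.0, -0.2]
gripper_width: 0.703
gripper_force: 0.0
```

Emit:
servo_tool:
  commands:
    - [[0.3,0,0,0,0,0,0],[1,0,0,0,0,0,0],[1,0,0,0,0,0,0],[1,0,0,0,0,0,0],[1,0,0,0,0,0,0]]

```text
time_s: 16.1
tcp_pos: [0.4929, 0.0065, 0.0171]
ee_rot: [[0.962, -0.272, 0.001], [-0.272, -0.962, 0.0], [0.001, -0.001, -1.0]]
wrist_force: [-0.1, 0.2, -0.0]
gripper_width: 0.421
gripper_force: 0.0
```

Emit:
servo_tool:
  commands:
    - [[1,0,0,0,0,0,0],[1,0,0,0,0,0,0],[1,0,0,0,0,0,0],[1,0,0,0,0,0,0],[1,0,0,0,0,0,0]]

```text
time_s: 16.6
tcp_pos: [0.4929, 0.0065, 0.017]
ee_rot: [[0.962, -0.272, 0.001], [-0.272, -0.962, 0.0], [0.001, -0.0, -1.0]]
wrist_force: [-1.7, 0.8, 5.9]
gripper_width: 0.401
gripper_force: 30.0
```

Emit:
servo_tool:
  commands:
    - [[1,0,0,-30,0,0,0],[1,0,0,-75,0,0,0],[1,0,0,-125,0,0,0],[1,9,17,-170,0,0,0],[1,27,51,-200,0,0,0]]

```text
time_s: 17.1
tcp_pos: [0.5056, -0.0492, 0.2203]
ee_rot: [[0.963, -0.268, 0.006], [-0.268, -0.963, 0.001], [0.005, -0.002, -1.0]]
wrist_force: [1.3, -0.0, 0.2]
gripper_width: 0.406
gripper_force: 30.0
```

Emit:
servo_tool:
  commands:
    - [[1,22,42,-10,0,0,0],[1,44,84,-20,0,0,0],[1,66,126,-20,0,0,0],[1,88,168,-20,0,0,0],[1,103,197,-20,0,0,0]]

```text
time_s: 17.6
tcp_pos: [0.55, -0.2703, 0.2357]
ee_rot: [[0.962, -0.274, -0.001], [-0.274, -0.962, 0.0], [-0.001, -0.0, -1.0]]
wrist_force: [-0.2, 0.3, 0.3]
gripper_width: 0.403
gripper_force: 30.0
```

Emit:
servo_tool:
  commands:
    - [[1,5,9,0,0,0,0],[1,8,13,0,0,0,0],[1,8,13,0,0,0,0],[1,8,13,0,0,0,0],[1,8,13,0,0,0,0]]

```text
time_s: 18.1
tcp_pos: [0.5543, -0.2811, 0.2368]
ee_rot: [[0.963, -0.271, 0.0], [-0.271, -0.963, 0.0], [0.0, -0.0, -1.0]]
wrist_force: [-0.9, 1.1, -0.2]
gripper_width: 0.404
gripper_force: 30.0
```

```bash
python3 - <<'E'
from h import *; from station import r
c=r.capture("wrist"); s=r.sense(); np.savez("w8.npz",**c); cv2.imwrite("pics/w8.png",cv2.resize(c["pixels"][120:300,160:360,::-1],None,fx=3,fy=3)); print(s["time_s"],s["tcp_pos"],s["gripper_width"],s["wrist_force"])
E
```

```text
18.15 [ 0.55434901 -0.28116199  0.23683394] 0.4022410175783909 [0.75986555 0.12386165 0.07193374]
```

View pics/w8.png

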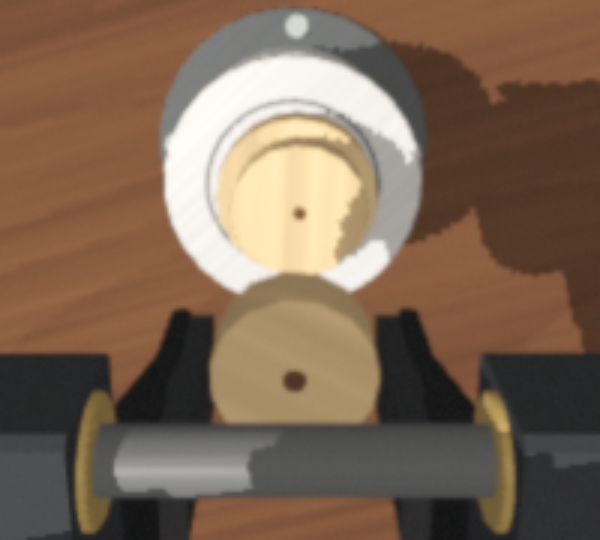

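Stack hole at (260,191) and held hole at (258,247) in full-image pixels. The medium disc lies on the large one.

```bash
python3 - <<'E'
from h import *; from station import r
c=dict(np.load("w8.npz")); s=r.sense()
p,q=dark(c,260,191,4),dark(c,258,247,5); P=ray(c,[p],.119)[0];Q=ray(c,[q],s["tcp_pos"][2]+.001)[0]
print(p,q,P,Q,"shift",todo(s,P)-todo(s,Q),"held vs tcp",todo(s,Q))
E
```

```text
[259.4180432  190.79415502] [257.75712515 246.5590665 ] [ 0.5543225  -0.28333753] [ 0.55428546 -0.28158446] shift [0.5 1.7 0. ] held vs tcp [ 0.1  0.4 -0. ]
```

Emit:
servo_tool:
  commands:
    - [[1,0.5,1.7,30,0,0,0],[1,0.5,1.7,60,0,0,0],[1,0.5,1.7,83,0,0,0],[1,0.5,1.7,93,0,0,0],[1,0.5,1.7,97,0,0,0]]

```text
time_s: 18.65
tcp_pos: [0.5541, -0.2836, 0.1388]
ee_rot: [[0.962, -0.271, -0.001], [-0.271, -0.962, 0.0], [-0.001, 0.0, -1.0]]
wrist_force: [-0.1, -0.1, -0.2]
gripper_width: 0.405
gripper_force: 30.0
```

Emit:
servo_tool:
  commands:
    - [[1,0,0,2,0,0,0],[1,0,0,2.5,0,0,0],[1,0,0,2.5,0,0,0],[1,0,0,2.5,0,0,0],[1,0,0,2.5,0,0,0]]

```text
time_s: 19.15
tcp_pos: [0.5545, -0.2842, 0.1375]
ee_rot: [[0.962, -0.272, 0.001], [-0.272, -0.962, -0.0], [0.001, -0.0, -1.0]]
wrist_force: [0.7, -0.2, -0.3]
gripper_width: 0.404
gripper_force: 30.0
```

Emit:
servo_tool:
  commands:
    - [[1,0,0,1.2,0,0,0],[1,0,0,1.2,0,0,0],[0.7,0,0,1.2,0,0,0],[0.4,0,0,1.2,0,0,0],[0.2,0,0,1.2,0,0,0]]

```text
time_s: 19.65
tcp_pos: [0.5541, -0.284, 0.1355]
ee_rot: [[0.962, -0.272, -0.0], [-0.272, -0.962, 0.0], [-0.0, -0.0, -1.0]]
wrist_force: [1.1, -1.1, 0.2]
gripper_width: 0.507
gripper_force: 0.0
```

Emit:
servo_tool:
  commands:
    - [[0.2,0,0,1.2,0,0,0],[0.2,0,0,-10,0,0,0],[0.2,0,0,-40,0,0,0],[0.5,0,0,-60,0,0,0],[1,0,0,-70,0,0,0]]

```text
time_s: 20.15
tcp_pos: [0.5553, -0.2845, 0.2089]
ee_rot: [[0.962, -0.272, 0.004], [-0.272, -0.962, -0.002], [0.005, 0.0, -1.0]]
wrist_force: [1.0, 0.7, 0.6]
gripper_width: 0.684
gripper_force: 0.0
```

Emit:
servo_tool:
  commands:
    - [[1,0,0,0,0,0,0],[1,0,0,0,0,0,0],[1,0,0,0,0,0,0],[1,0,0,0,0,0,0],[1,0,0,0,0,0,0]]

```text
time_s: 20.65
tcp_pos: [0.554, -0.284, 0.2048]
ee_rot: [[0.962, -0.272, -0.002], [-0.272, -0.962, 0.0], [-0.002, 0.0, -1.0]]
wrist_force: [0.0, 0.4, 0.1]
gripper_width: 0.25
gripper_force: 0.0
```

```bash
python3 - <<'E'
from h import *; from station import r
c=r.capture("wrist"); s=r.sense(); np.savez("w9.npz",**c); cv2.imwrite("pics/w9.png",cv2.resize(c["pixels"][120:300,160:360,::-1],None,fx=3,fy=3)); print(s["time_s"],s["tcp_pos"],s["gripper_width"],s["wrist_force"])
E
```

```text
20.7 [ 0.55407439 -0.28404125  0.20502922] 0.20677478721779485 [ 0.06803276  0.03210169 -0.5535097 ]
```

View pics/w9.png

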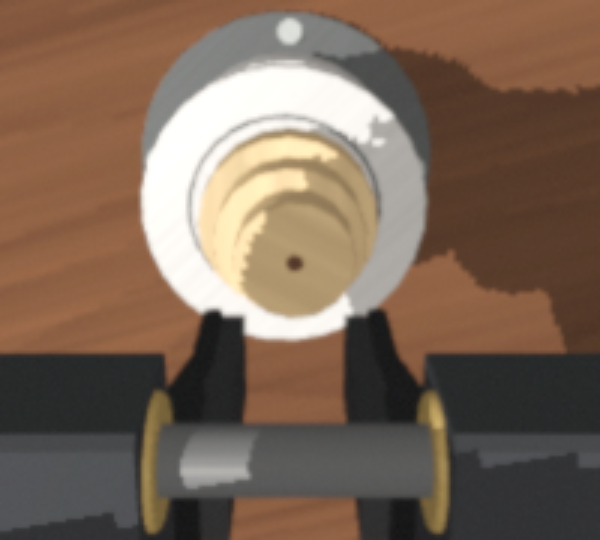

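All three discs are stacked concentrically, with the small disc's hole at full-image (258,208). Next is closing the fingers, centring on the small disc and pressing.

```bash
python3 - <<'E'
from h import *; from station import r
c=dict(np.load("w9.npz")); s=r.sense(); p=dark(c,258,208,4); P=ray(c,[p],.137)[0]; print(p,P,todo(s,P))
E
```

```text
[257.82360627 207.35235192] [ 0.55432771 -0.28470164] [ 0.4  0.6 -0. ]
```

Emit:
servo_tool:
  commands:
    - [[1,0,0,15,0,0,0],[1,0,0,30,0,0,0],[1,0,0,40,0,0,0],[1,0,0,45,0,0,0],[1,0,0,48,0,0,0]]

```text
time_s: 21.2
tcp_pos: [0.5543, -0.2842, 0.1573]
ee_rot: [[0.962, -0.272, -0.0], [-0.272, -0.962, -0.0], [-0.0, 0.0, -1.0]]
wrist_force: [-0.4, -0.4, 0.0]
gripper_width: 0.003
gripper_force: 0.0
```

Emit:
servo_tool:
  commands:
    - [[1,0.2,0.3,4,0,0,0],[1,0.2,0.3,7,0,0,0],[1,0.2,0.3,9.5,0,0,0],[1,0.2,0.3,11,0,0,0],[1,0.2,0.3,12,0,0,0]]

```text
time_s: 21.7
tcp_pos: [0.5546, -0.2846, 0.1464]
ee_rot: [[0.962, -0.272, 0.001], [-0.272, -0.962, -0.0], [0.001, 0.0, -1.0]]
wrist_force: [-1.1, 0.3, 3.0]
gripper_width: 0.003
gripper_force: 1.7
```

Emit:
servo_tool:
  commands:
    - [[1,0,0,1,0,0,0],[1,0,0,2,0,0,0],[1,0,0,3,0,0,0],[1,0,0,4,0,0,0],[1,0,0,5,0,0,0]]

```text
time_s: 22.2
tcp_pos: [0.5546, -0.2846, 0.1411]
ee_rot: [[0.962, -0.272, 0.001], [-0.272, -0.962, -0.0], [0.001, 0.0, -1.0]]
wrist_force: [-1.8, 1.1, 5.8]
gripper_width: 0.004
gripper_force: 2.8
```

Emit:
servo_tool:
  commands:
    - [[1,0,0,1,0,0,0],[1,0,0,2,0,0,0],[1,0,0,3,0,0,0],[1,0,0,4,0,0,0],[1,0,0,5,0,0,0]]

```text
time_s: 22.7
tcp_pos: [0.5546, -0.2846, 0.1365]
ee_rot: [[0.962, -0.272, 0.001], [-0.272, -0.962, -0.001], [0.001, 0.0, -1.0]]
wrist_force: [-2.1, 1.8, 8.5]
gripper_width: 0.007
gripper_force: 3.7
```

Emit:
servo_tool:
  commands:
    - [[1,0,0,1.5,0,0,0],[1,0,0,3,0,0,0],[1,0,0,4,0,0,0],[1,0,0,4.5,0,0,0],[1,0,0,4.5,0,0,0]]

```text
time_s: 23.2
tcp_pos: [0.5546, -0.2845, 0.1324]
ee_rot: [[0.962, -0.272, 0.001], [-0.272, -0.962, -0.001], [0.001, 0.0, -1.0]]
wrist_force: [-2.0, 1.7, 8.9]
gripper_width: 0.005
gripper_force: 4.3
```

Emit:
servo_tool:
  commands:
    - [[1,0,0,0,0,0,0],[1,0,0,0,0,0,0],[1,0,0,0,0,0,0],[1,0,0,0,0,0,0],[1,0,0,0,0,0,0]]

```text
time_s: 23.7
tcp_pos: [0.5546, -0.2846, 0.1325]
ee_rot: [[0.962, -0.272, 0.001], [-0.272, -0.962, -0.001], [0.001, 0.0, -1.0]]
wrist_force: [-2.1, 2.4, 8.9]
gripper_width: 0.004
gripper_force: 4.3
```

```bash
python3 - <<'E'
from h import *; from station import r
c=r.capture("side"); cv2.imwrite("pics/s2.png",cv2.resize(c["pixels"][200:350,260:460,::-1],None,fx=3,fy=3))
f=[]
for _ in range(4): r.capture("top"); s=r.sense(); f.append([*s["wrist_force"],s["tcp_pos"][2]*1000])
print(np.round(f,2),s["time_s"])
E
```

```text
[[ -2.97   2.02   8.78 132.49]
 [ -1.88   2.19   8.12 132.47]
 [ -1.58   1.78   9.88 132.48]
 [ -2.42   1.76   8.06 132.47]] 23.95
```

View pics/s2.png

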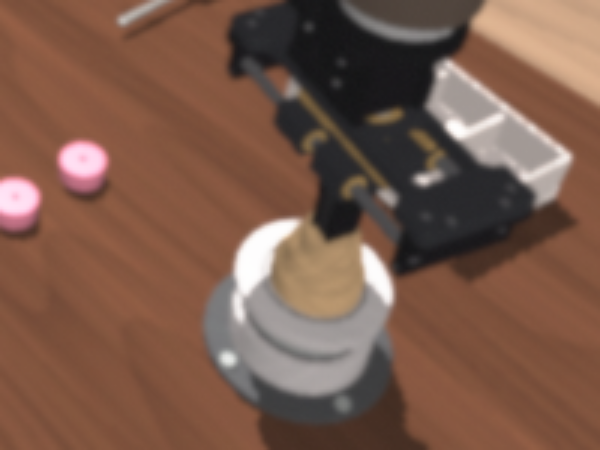

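The stack is upright, the plate is about 15.5 mm down (TCP 132.5 mm), and the force is a steady 9 N or so. Handing in.

```bash
python3 -c "
from station import r
print(r.finish_job())"
```

```text
the job is handed in; nothing more can be done
None
```

The three discs are stacked, each measured within about 1.5 mm of centre, and I handed the job in with the arm still pressing the small disc: plate about 15.5 mm down, about 9 N, at 24 s. I got no verdict back.

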